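Seat a power module on the test jig's locating pins and hold it on the probes

TASK

Put the loose power module (the circuit board with the finned heat sink) under test: lay it on the test jig with its black terminal block towards the jig's lamp panel, and slide it into place until both holes under its heat sink drop over the jig's two locating pins. Then press it fully down against the jig's sprung plate, and finish while still holding it pressed down with the gripper; do not let go. Leave the other things on the bench where they are.

Things in the scene. Friction and masses are not known exactly. Their poses are not given: they have to be found in the camera images.
- module: Loose power module, 250 g: green circuit board 140 x 76 x 3.2 mm, lying board down, with a bare aluminium finned heat sink and, filling the -x end, a black screw terminal block (20 long, 62 wide, 22 mm high) on top. Origin: centre of the board's underside, z up, x along the length away from the block. Two through-holes in the board lie under the heat sink, unseen from above
- sink_grip (a point): Middle of the heat sink, 13 mm to +x of the module's origin, 26 mm above the board's underside; with the TCP here the fingertips clear the board by 4 mm. The sink is 106 long (x), 50 mm wide (y), from 13.2 to 40.2 mm above the underside, on 10 mm pillars; grip its flat long sides. The board sticks out 13 mm beside it
- hole_a (a point): Round hole, 7.5 mm, in the module's board, at the underside: x +58, y 0 mm from the module's origin
- hole_b (a point): Slot in the module's board, 10.5 mm along x by 7.5 mm, at the underside: x -30, y +18 mm from the module's origin
- jig: Test jig, fixed: grey case, black deck 200 x 144 mm, 50 mm high; origin: centre of its underside, z up. Its -x face is the lamp panel (two lamps, toggle switch, socket). On the deck a tan sprung plate 150 x 90 mm with two windows of brass probes. Home, the module's origin is above the jig's, axes parallel (terminal block to lamp panel); only this way round do the holes fit
- pin_a (a point): Tip of the locating pin for the round hole: steel, 6 mm diameter, chamfered over the last 1.5 mm to 4.4 mm; the tip is 69 mm above the bench, 7 mm above the resting sprung plate; at x +58, y 0 mm from the jig's origin. A misplaced module rests on the pin tips, 7 mm too high
- pin_b (a point): Tip of the like pin for the slot, same height, at x -30, y +18 mm from the jig's origin
- probe_plate (a joint): Travel of the sprung plate: 0 up, 0.005 m fully down on its stop. The springs push back with 5 N at the start and 13 N at the end of the travel; it rises again when let go. The pins do not move with it
- plate_top (a point): Centre of the sprung plate's top face, moves with it; 62 mm above the bench at rest, 57 mm fully down
- spool: Bystander: reel of solder wire, 53 mm diameter, 45 mm high, origin under its centre
- screwdriver: Bystander: screwdriver with red handle, 180 mm long, lying on the bench
- transformer: Bystander: small transformer, 58 x 38 x 36 mm, origin under its centre
- multimeter: Bystander: black multimeter lying flat, 170 x 80 x 42 mm, origin under its centre
- cup: Bystander: white plastic cup, 68 mm rim, 85 mm high, origin under its centre
- parts_bin: Bystander: open orange parts bin, 140 x 100 x 60 mm, origin under its centre
- cutters: Bystander: side cutters with red handles, lying flat, 140 mm long, 13 mm high
Things that resemble listed ones, but are neither listed nor needed, are in the scene too. What is meant by the module is not pink or yellow, and is the larger of those in its own colour.

How it is judged:
On the way, in this order (a step that is already met when the one before it is completed fails the run):
1. the module is lifted off the bench in the gripper (height (world z) of module above 0.03 m and contact force between the fingers and module above 1 N), for 0.2 s.
2. both holes have dropped over the pins (horizontal distance between hole_a and pin_a below 0.003 m and horizontal distance between hole_b and pin_b below 0.004 m and z of module in the frame of jig below 0.065 m), for 0.05 s.
At the end, for the whole second after the job is handed in: Seen from above hole A is within 3 mm and slot B within 4 mm of its pin; the board lies flat on the sprung plate (2 mm, 0.04 rad), the plate is down at least 3.5 of its 5 mm, and the fingers still bear on the module (over 2 N), at rest through the last second (horizontal distance between hole_a and pin_a below 0.003 m and horizontal distance between hole_b and pin_b below 0.004 m and value of joint probe_plate above 0.0035 m and z of module in the frame of plate_top below 0.002 m and angle between module's own z axis and vertical below 0.04 rad and contact force between the fingers and module above 2 N and linear speed of module below 0.02 m/s); the arm keeps its last pose, push and grip.
It fails at once if a bystander was shifted by more than 30 mm (distance of any of spool, screwdriver, transformer, multimeter, cup, parts_bin, cutters from where it was at the start of the episode above 0.03 m).
It also fails if it takes over 42 s, if anything falls off the work surface, if the arm or the gripper's body presses on something with over 40 N, if the wrist force passes 120 N, or if a joint passes its speed limit or range.

ROBOT

A 7-joint arm with a two-finger parallel gripper is mounted at the origin on the work surface. World frame = base frame: x ahead of the robot, y to its left, z up, the work surface at z = 0. Lengths are in m, angles in rad, forces in N, time in s.
With the tool pointing down it reaches from about 0.425 to 0.925 m from the base axis. Payload 6.8 kg.
Tool frame: the origin (TCP) lies between the finger pads, 19 mm behind the fingertips; this is the grasp point; z points along the fingers, y is the line along which they close (so a half turn about z gives the same grasp; the last joint's range is limited). The gripper opens to 85 mm and grips with 20 to 120 N. Pads are 22 mm wide; open, the fingers measure 114 mm over their backs; the gripper's body (76 mm by 85 mm) begins 54 mm behind the grasp point. The pads swing forward as they close: fully open they stand 13 mm farther back than shut.
Start: joints at [1.166, 0.477, 0.022, 1.555, -0.011, 1.109, -0.083], TCP at [0.197, -0.646, 0.25] pointing down, gripper open.
Joint ranges: [-2.96, 2.96], [-0.34, 2.1], [-1.41, 1.46], [0.24, 2.44], [-1.37, 4.51], [0.17, 1.92], [-2.96, 2.96]. Speed limits (rad/s): [2.39, 2.39, 3.14, 3.14, 3.14, 3.14, 3.14].

INTERFACE

Orientations are given as a rotation vector (axis times angle).
In Python, from bench import r gives the robot as it stands.
- The arm moves only by the tool play_rows, never from a script. Its argument "targets" is text: rows parted by semicolons, each of 5 numbers parted by spaces: the closure, from -1 (fully open) to 1 (shut), then the shift along the tool's x, y, z in m, then the turn about the tool's z in rad. In form: gripper dx dy dz spin; .... A call has 1 to 8 rows; each row is the pose to reach, as a shift and turn from the pose commanded when the call began, along the tool's axes at that moment; what a row does not reach only later rows make up. A row lasts 1/12 s, in which the tool goes at most 41.7 mm and 7.16 degrees, less where a joint would pass 70% of its speed; a pose out of reach is approached as far as the arm can. A call with a gripper value outside its range is refused whole. The fingers move at their own pace and stop on an object; "squeeze" is the grip in N (left out, the last holds). Time passes only in rows, so rows that repeat a pose let the fingers close. It gives the time, the measured TCP pose, the force, the opening and the grip force at its end, in the units of the state.
- r.get_obs(): the state, without advancing time (a new reading comes with each control period).
- r.grab_frame(name): name is "scene" or "top"; returns the picture (384x512x3 uint8, red, green, blue); there is no depth.
- r.camera_info(name): a dict with "fov_y" (degrees; the focal length in pixels is half the picture's height over the tangent of half this angle, whatever the lens; pixels are square), "cx", "cy" (the principal point, pixels), "k1" (the pictures are not rectified: a ray, as slopes to the right and down, at radius r is drawn at 1 + k1 r^2 times it, then the intrinsics apply), "position" and "rotation" of the camera in the world. Camera axes: x right, y down, z forward; pixel columns grow to the right and rows downward; lengths in m; the calibration is good to about 2 mm. A picture is of the moment at which its call begins. camera_info takes no time and is no camera call.
- r.hand_in(): hands the job in; it is judged then, once.
The state is a dict: "clock": time; "joints": joint angles; "qvel": joint speeds; "tau": joint torques, N m; "tcp_pos": TCP position; "orientation": TCP orientation; "contact_force": force on the tool from outside, world axes, zero at the start; "moment": the same for the moment, N m; "grip_width": finger opening in m; "gripper_force": force on a finger pad.
Only numpy, scipy, OpenCV 4.12 (cv2) and the standard library are available. Lean on these libraries where they do the work, as an engineer would, in place of code of your own. Each camera call takes 0.05 s, during which the arm holds its last target. There are 200 camera calls.

## Working session

There is one attempt and no reset: what is moved stays moved. The work goes in short steps, Python scripts to look and compute and a tool call to move; the robot and the scene stay as the last step left them, time stands still between calls to the robot, and variables do not carry over. Pictures are saved under pics/ and viewed, at most 10 in all, crops included, and the job is handed in when it is done.

Besides the shell and the picture viewer there is one more tool, called after ">>>" as name(argument=value, ...), one argument or row to a line, values as JSON. play_rows: Moves the arm, as the interface text tells. Its arguments: {"type":"object","properties":{"targets":{"type":"string"},"squeeze":{"type":"number"}},"required":["targets"]}

```bash
mkdir -p pics; ls; python3 - <<'E'
from bench import r
import cv2
for n in("scene","top"):
    cv2.imwrite(f"pics/{n}0.png",r.grab_frame(n)[:,:,::-1]); print(r.camera_info(n))
print(r.get_obs())
E
```

```text
pics
{'fov_y': 45.641594204251035, 'cx': 259.90230831950737, 'cy': 195.5709563483806, 'k1': 0.0015689784231194385, 'position': array([ 1.29037404, -0.19950855,  0.97756149]), 'rotation': array([-2.01171966, -1.51706664,  0.57498269])}
{'fov_y': 57.96705280304276, 'cx': 251.42310685169502, 'cy': 189.63793001306175, 'k1': -0.041376304592180696, 'position': array([0.40687103, 0.01823096, 0.98954111]), 'rotation': array([-2.17005758,  2.15624642, -0.13167883])}
{'clock': 0.1, 'joints': array([ 1.16588416,  0.47774586,  0.02232871,  1.55637433, -0.01148886,
        1.1092994 , -0.08313584]), 'qvel': array([-1.20971958e-03, -1.34444538e-03,  6.23599754e-05, -1.79763033e-03,
       -2.09090183e-04, -1.19283385e-03, -5.11739637e-04]), 'tau': array([ 4.64592522e-03, -5.97762394e+01,  1.61401045e+00, -2.81951523e+01,
        1.28311422e-02,  5.05822143e-03,  1.08187839e-05]), 'tcp_pos': array([ 0.19726385, -0.64499196,  0.2490944 ]), 'orientation': array([-3.10542175e+00, -4.64279045e-01,  5.92740900e-04]), 'contact_force': array([0.46485762, 0.14214824, 0.03060155]), 'moment': array([-0.00989407, -0.05155603, -0.03203786]), 'gripper_force': 0.0, 'grip_width': 0.08544085643856528}
```

View pics/scene0.png

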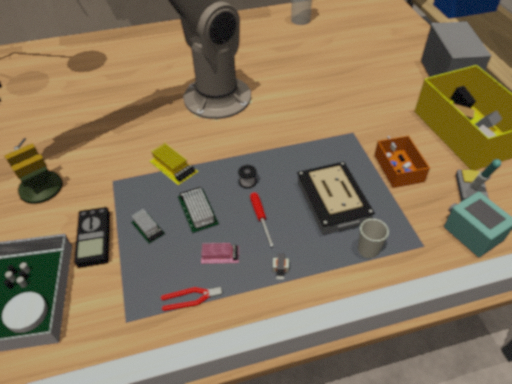

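View pics/top0.png

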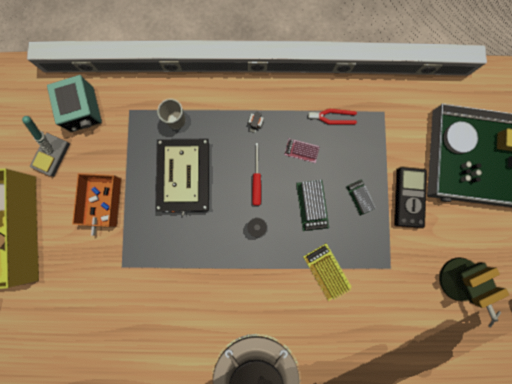

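```bash
cat > h.py <<'E'
from bench import r
import cv2, numpy as np
from scipy.spatial.transform import Rotation as R
def K(n):
    c=r.camera_info(n); f=192/np.tan(np.radians(c['fov_y']/2)); return c,f,R.from_rotvec(c['rotation']).as_matrix()
def cast(n,px,z):
    c,f,M=K(n); px=np.atleast_2d(px).astype(float)
    d=(px-[c['cx'],c['cy']])/f; u=d.copy()
    for _ in range(10): u=d/(1+c['k1']*(u**2).sum(1,keepdims=True))
    v=np.c_[u,np.ones(len(u))]@M.T
    return c['position']+v*((z-c['position'][2])/v[:,2])[:,None]
def proj(n,P):
    c,f,M=K(n); q=(np.atleast_2d(P)-c['position'])@M; s=q[:,:2]/q[:,2:]
    return s*(1+c['k1']*(s**2).sum(1,keepdims=True))*f+[c['cx'],c['cy']]
E
python3 - <<'E'
from h import *
a=cv2.imread('pics/top0.png'); b=cv2.imread('pics/scene0.png')
up=lambda i,x,y,w,h,s:cv2.resize(i[y:y+h,x:x+w],None,fx=s,fy=s,interpolation=cv2.INTER_CUBIC)
o=np.zeros((600,800,3),np.uint8)
def put(im,x,y): o[y:y+im.shape[0],x:x+im.shape[1]]=im
put(up(a,145,130,75,90,4),0,0); put(up(a,285,165,95,75,4),400,0)
put(up(b,290,150,90,60+20,3),0,360) ; put(up(b,120,175,110,75,3),400,360)
cv2.imwrite('pics/c1.png',o)
print(proj('top',[.197,-.646,.25]),proj('scene',[.197,-.646,.25]))
E
```

```text
[[558.38879312 328.94697216]] [[-22.18881884 107.21849351]]
```

View pics/c1.png

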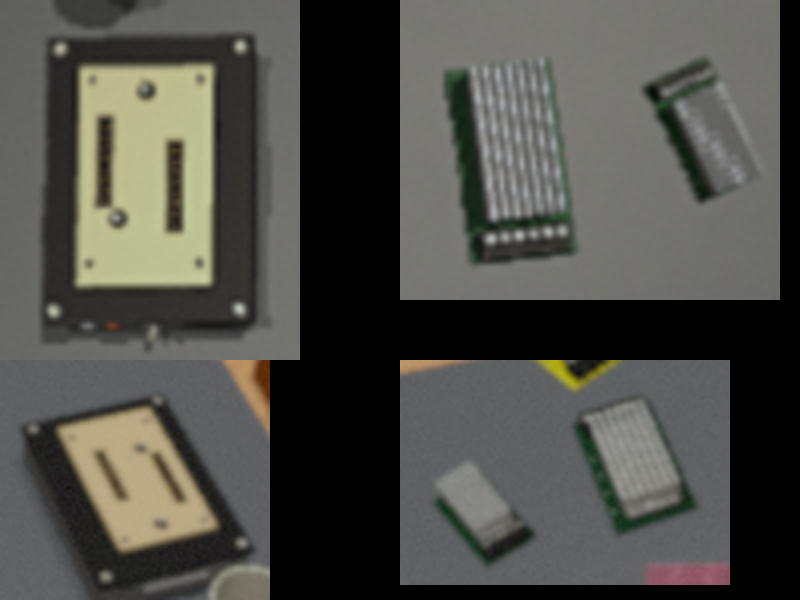

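```bash
cat > m.py <<'E'
from h import *
def rect(n,mask,z,close=3):
    m=cv2.morphologyEx(mask.astype(np.uint8),cv2.MORPH_CLOSE,np.ones((close,close)))
    c=max(cv2.findContours(m,cv2.RETR_EXTERNAL,cv2.CHAIN_APPROX_NONE)[0],key=cv2.contourArea)
    P=cast(n,c[:,0,:],z)[:,:2].astype(np.float32)
    rc=cv2.minAreaRect(P*1000); return np.round(rc[0],1),np.round(rc[1],1),round(rc[2],2)
def roi(img,x0,y0,x1,y1):
    k=np.zeros(img.shape[:2],bool);k[y0:y1,x0:x1]=1;return k
E
python3 - <<'E'
from m import *
for n,jb,mb in(("top",(145,130,220,225),(290,165,335,240)),("scene",(290,155,380,240),(172,180,222,238))):
    im=np.median([r.grab_frame(n) for _ in range(5)],0).astype(np.uint8)
    cv2.imwrite(f'pics/{n}m.png',im[:,:,::-1])
    I=im.astype(int);g=I.sum(2)/3
    tan=(I[:,:,0]-I[:,:,2]>25)&(g>90)&roi(im,*jb)
    print(n,'plate',rect(n,tan,.062))
    deck=(g<62)&roi(im,*jb)
    print(n,'deck',rect(n,deck|tan,.05))
    sink=(g>115)&(abs(I[:,:,0]-I[:,:,1])<25)&roi(im,*mb)
    for t in(110,125,140):print(n,'sink',t,rect(n,(g>t)&roi(im,*mb),.0402,5))
    green=(I[:,:,1]-I[:,:,0]>12)&(I[:,:,1]-I[:,:,2]>5)&roi(im,*mb)
    print(n,'board',rect(n,green,.0032,9))
    np.set_printoptions(linewidth=250)
    if n=="top":
        for u,v in((181.5,152.5),(174.5,184.5)):
            print(g[int(v)-5:int(v)+6,int(u)-6:int(u)+7].astype(int), int(u)-6,int(v)-5)
    
E
```

```text
top plate (array([559.5, 206.3]), array([151.2,  91. ]), 0.33)
top deck (array([555.3, 205.2]), array([206.3, 143. ]), 1.19)
top sink 110 (array([ 486.8, -153.5]), array([123.1, 206. ]), 89.61)
top sink 125 (array([ 486. , -158.6]), array([123.4,  52.8]), 5.39)
top sink 140 (array([ 483.7, -159.2]), array([118.9,  52.2]), 4.79)
top board (array([ 481.2, -159.9]), array([137.2,  74.8]), 7.12)
[[156 157 157 157 158 158 159 159 158 158 159 158 159]
 [172 172 172 174 172 170 174 176 175 174 174 174 174]
 [172 173 173 174 171 158 162 167 173 175 174 174 173]
 [171 172 173 173 165 142 126 128 153 170 174 173 173]
 [171 172 173 169 145 129 115  86 112 163 174 173 172]
 [171 172 173 164 123 115 119  70  88 158 174 173 173]
 [172 172 174 165 119  87  82  62  99 160 175 173 173]
 [172 172 173 170 147 108  89 102 140 169 174 173 173]
 [173 172 173 174 167 157 152 156 167 174 173 173 173]
 [172 171 172 173 173 173 173 173 173 174 173 173 173]
 [172 172 172 172 173 174 173 174 173 174 174 174 174]] 175 147
[[145  83  51  43  79 150 175 176 174 174 174 174 174]
 [139  78  54  53  85 150 175 176 17
[... 222 characters left out ...]
161 176 175 176]
 [174 174 175 164 118  99  90  70 108 163 176 176 175]
 [174 174 175 172 144 100  80 102 144 172 176 176 175]
 [173 173 174 174 170 157 149 158 171 176 176 175 175]
 [174 173 173 175 175 174 173 176 176 176 175 175 175]
 [173 173 174 174 174 175 175 175 175 175 175 175 176]] 168 179
scene plate (array([558.7, 205.6]), array([155.6,  94.9]), 0.81)
scene deck (array([574., 199.]), array([226. , 153.5]), 0.79)
scene sink 110 (array([ 499.8, -157.8]), array([124. ,  53.1]), 7.02)
scene sink 125 (array([ 500. , -157.8]), array([119.2,  51.1]), 7.96)
scene sink 140 (array([ 500.1, -160.4]), array([80.6, 42.6]), 6.6)
scene board (array([ 479.6, -159.6]), array([137.3,  75.7]), 7.1)
```

```bash
cat > go.py <<'E'
from m import *
def delta(x,y,z,yaw):
    "mm target, yaw of tool x(mod pi) deg -> tool-frame shift and spin, from measured pose"
    o=r.get_obs(); M=R.from_rotvec(o['orientation']).as_matrix()
    cur=np.degrees(np.arctan2(M[1,0],M[0,0]))
    d=M.T@(np.array([x,y,z])/1000-o['tcp_pos'])
    dy=(yaw-cur+90)%180-90   # world yaw change; tool z down -> spin=-dy
    print('pos',o['tcp_pos'].round(4),'yaw',cur.round(2),'tilt',M[:,2].round(4),'shift',d.round(4),'spin',round(-np.radians(dy),4),'w',round(o['grip_width'],4),'F',o['contact_force'].round(1),o['gripper_force'],'t',o['clock'],'q7',o['joints'][6].round(2))
E
python3 - <<'E'
from go import *
print(cast('top',[[181,152],[174,184.4]],.067)*1000, cast('top',[[346,187]],.003))
delta(494,-158.4,150,7.1)
a=cv2.imread('pics/topm.png')
E
```

```text
[[617.13230774 206.43129331  67.        ]
 [528.19216439 222.54820561  67.        ]] [[ 0.53240787 -0.25832114  0.003     ]]
pos [ 0.1974 -0.6455  0.25  ] yaw 17.01 tilt [ 0. -0. -1.] shift [ 0.4261 -0.379   0.1   ] spin 0.1729 w 0.0854 F [-0.5 -0.9  0.1] 0.0 t 0.6 q7 -0.08
```

>>> play_rows(
  targets="-1 .03 -.027 0 .1; -1 .06 -.053 0 .173; -1 .09 -.08 0 .173; -1 .12 -.107 0 .173; -1 .15 -.134 0 .173; -1 .18 -.16 0 .173; -1 .21 -.187 .02 .173; -1 .24 -.213 .03 .173",
  squeeze=50,
)

```text
clock: 1.27
tcp_pos: [0.3637, -0.3724, 0.2205]
orientation: [3.134, 0.193, 0.001]
contact_force: [0.6, 0.0, -0.4]
grip_width: 0.0854
gripper_force: 0.0
```

```bash
python3 -c "
from go import *
delta(494,-158.4,110,7.1)"
```

```text
pos [ 0.3637 -0.3724  0.2205] yaw 7.06 tilt [ 8.0e-04 -1.1e-03 -1.0e+00] shift [ 0.1555 -0.1965  0.1104] spin -0.0008 w 0.0854 F [ 0.6  0.  -0.4] 0.0 t 1.2667 q7 -0.79
```

>>> play_rows(
  targets="-1 .025 -.032 .01 0; -1 .05 -.064 .02 0; -1 .075 -.096 .04 0; -1 .1 -.128 .06 0; -1 .126 -.16 .08 0; -1 .15 -.19 .1 0; -1 .153 -.194 .11 0; -0.4 .153 -.194 .11 0",
)

```text
clock: 1.93
tcp_pos: [0.4922, -0.1568, 0.1082]
orientation: [-3.131, -0.206, 0.003]
contact_force: [0.1, 0.6, -0.5]
grip_width: 0.0754
gripper_force: 0.0
```

```bash
python3 -c "
from go import *
cv2.imwrite('pics/t2.png',cv2.resize(r.grab_frame('scene')[120:300,80:400,::-1],None,fx=2.4,fy=2.4))
delta(494,-158.4,26,7.1)"
```

```text
pos [ 0.4914 -0.1597  0.1094] yaw 7.37 tilt [-0.0023  0.0015 -1.    ] shift [ 0.0029 -0.0008  0.0834] spin 0.0047 w 0.0689 F [-1.3 -0.3 -0.3] 0.0 t 1.9833 q7 -1.35
```

View pics/t2.png

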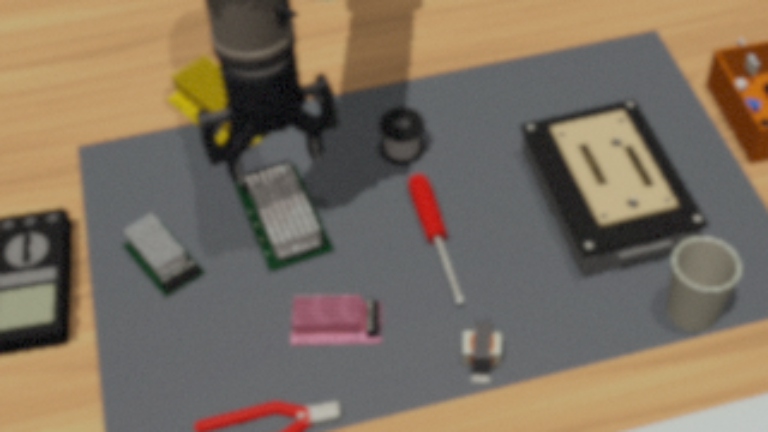

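The gripper is over the larger green module (crop 285,215), fingers either side of the sink; descending.

>>> play_rows(
  targets="-0.5 .002 -.001 .02 0; -0.5 .003 -.001 .04 0; -0.5 .003 -.001 .06 0; -0.5 .003 -.001 .075 0; -0.5 .003 -.001 .083 0; -0.5 .003 -.001 .083 0; -0.5 .003 -.001 .083 0",
)

```text
clock: 2.57
tcp_pos: [0.4941, -0.1619, 0.0282]
orientation: [3.135, 0.192, 0.0]
contact_force: [-1.0, -0.4, 0.5]
grip_width: 0.064
gripper_force: 0.0
```

```bash
python3 -c "
from go import *
delta(494,-158.4,26,7.1)"
```

```text
pos [ 0.4941 -0.1619  0.0282] yaw 7.02 tilt [ 3.e-04 -5.e-04 -1.e+00] shift [ 0.0003 -0.0035  0.0022] spin -0.0014 w 0.064 F [-1.  -0.4  0.5] 0.0 t 2.5667 q7 -1.39
```

>>> play_rows(
  targets="-0.5 0 -.0035 .002 0; -0.5 0 -.0035 .002 0; 0.3 0 -.0035 .002 0; 0.5 0 -.0035 .002 0; 0.5 0 -.0035 .002 0; 0.5 0 -.0035 .002 0; 0.5 0 -.0035 .002 0; 0.5 0 -.0035 .002 0",
  squeeze=60,
)

```text
clock: 3.23
tcp_pos: [0.4942, -0.1575, 0.0267]
orientation: [3.135, 0.195, 0.002]
contact_force: [-1.7, 1.8, 7.2]
grip_width: 0.0492
gripper_force: 62.8
```

>>> play_rows(
  targets="0.5 0 0 -.01 0; 0.5 0 0 -.03 0; 0.5 0 0 -.06 0; 0.5 0 0 -.09 0; 0.5 0 0 -.11 0; 0.5 0 0 -.11 0; 0.5 0 0 -.11 0; 0.5 0 0 -.11 0",
)

```text
clock: 3.9
tcp_pos: [0.4927, -0.1574, 0.1351]
orientation: [-3.135, -0.194, 0.002]
contact_force: [-0.8, 0.1, -2.3]
grip_width: 0.0494
gripper_force: 62.7
```

```bash
python3 -c "
from go import *
delta(559+13,206,140,.7)"
```

```text
pos [ 0.4927 -0.1574  0.1351] yaw 7.09 tilt [-1.3e-03  2.0e-04 -1.0e+00] shift [ 0.1235 -0.3509 -0.005 ] spin 0.1115 w 0.0494 F [-0.8  0.1 -2.3] 62.683992739766836 t 3.9 q7 -1.35
```

>>> play_rows(
  targets="0.5 .01 -.03 -.005 0.03; 0.5 .022 -.062 -.008 .06; 0.5 .034 -.096 -.008 .1; 0.5 .046 -.13 -.008 .1115; 0.5 .058 -.164 -.008 .1115; 0.5 .07 -.198 -.008 .1115; 0.5 .082 -.232 -.008 .1115; 0.5 .094 -.266 -.008 .1115",
)

```text
clock: 4.57
tcp_pos: [0.5529, 0.1195, 0.1417]
orientation: [3.141, 0.02, -0.005]
contact_force: [1.9, -0.7, -1.9]
grip_width: 0.0493
gripper_force: 62.8
```

```bash
python3 -c "
from go import *
delta(559+13,206,140,.7)"
```

```text
pos [0.5529 0.1195 0.1417] yaw 0.71 tilt [-0.0034 -0.001  -1.    ] shift [ 0.0202 -0.0863  0.0016] spin 0.0002 w 0.0493 F [ 1.9 -0.7 -1.9] 62.76297753676772 t 4.5667 q7 -2.0
```

>>> play_rows(
  targets="0.5 .006 -.025 .0 0; 0.5 .013 -.05 .005 0; 0.5 .018 -.075 .015 0; 0.5 .02 -.084 .02 0; 0.5 .02 -.084 .02 0; 0.5 .02 -.084 .02 0; 0.5 .02 -.084 .02 0",
)

```text
clock: 5.15
tcp_pos: [0.5726, 0.2001, 0.1228]
orientation: [3.14, 0.017, -0.003]
contact_force: [-0.3, 0.2, -2.7]
grip_width: 0.049
gripper_force: 62.8
```

```bash
python3 - <<'E'
from go import *
delta(559+13,206,120,.7)
o=np.zeros((600,800,3),np.uint8)
for k,(n,x,y,w,h) in enumerate((("top",135,120,95,120),("scene",280,110,110,140))):
    im=np.median([r.grab_frame(n) for _ in range(3)],0).astype(np.uint8)[:,:,::-1]
    cv2.imwrite(f'pics/{n}j.png',im)
    c=cv2.resize(im[y:y+h,x:x+w],None,fx=(4,3.6)[k],fy=(4,3.6)[k],interpolation=cv2.INTER_CUBIC); o[:c.shape[0],400*k:400*k+c.shape[1]]=c
cv2.imwrite('pics/c3.png',o)
E
```

```text
pos [0.5726 0.2001 0.1228] yaw 0.61 tilt [-0.0017 -0.0021 -1.    ] shift [-0.0005 -0.0059  0.0028] spin -0.0016 w 0.049 F [-0.3  0.2 -2.7] 62.82643597573042 t 5.15 q7 -2.13
```

View pics/c3.png

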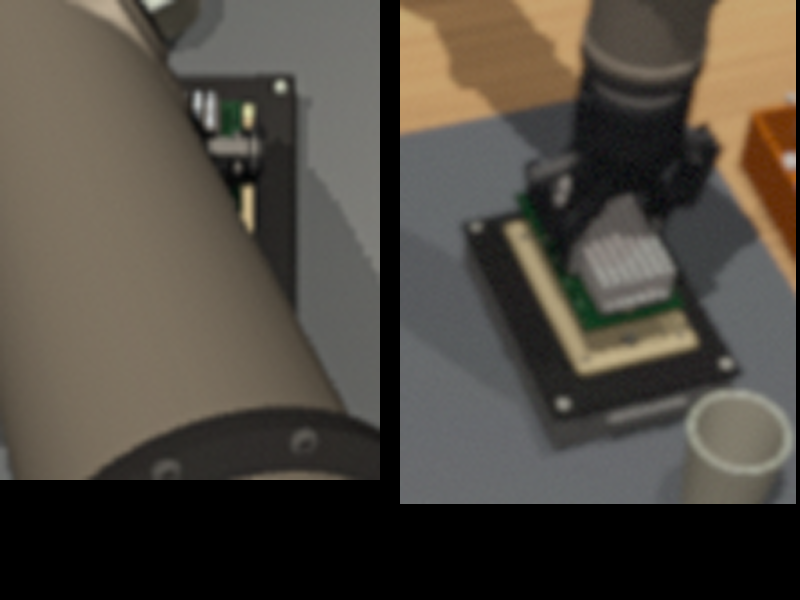

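Top view is blocked by the arm; the scene view shows board +x edge (px ~331,202 to 359,194) over the plate, so I will measure margins there once lower.

>>> play_rows(
  targets="0.5 0 -.003 .01 0; 0.5 0 -.006 .016 0; 0.5 0 -.006 .021 0; 0.5 0 -.006 .023 0; 0.5 0 -.006 .023 0; 0.5 0 -.006 .023 0",
)

```text
clock: 5.95
tcp_pos: [0.5729, 0.2082, 0.1004]
orientation: [3.141, 0.019, -0.001]
contact_force: [0.1, 0.6, -1.2]
grip_width: 0.0491
gripper_force: 62.8
```

```bash
python3 - <<'E'
from go import *
delta(559+13,206,98,.7)
im=np.median([r.grab_frame("scene") for _ in range(5)],0).astype(np.uint8)[:,:,::-1]
cv2.imwrite('pics/sl.png',im)
c=cv2.resize(im[145:225,300:380],None,fx=7.4,fy=7.4,interpolation=cv2.INTER_CUBIC)
cv2.imwrite('pics/c4.png',c)
E
```

```text
pos [0.5729 0.2082 0.1004] yaw 0.71 tilt [-4.e-04 -3.e-04 -1.e+00] shift [-0.0009  0.0022  0.0024] spin 0.0001 w 0.0491 F [ 0.1  0.6 -1.2] 62.83325336873531 t 5.95 q7 -2.15
```

View pics/c4.png

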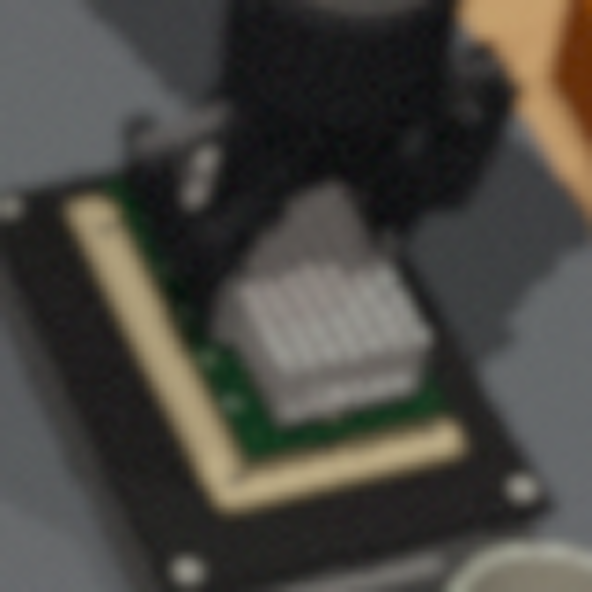

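```bash
cat > edge.py <<'E'
from go import *
def cross(p,pk):
    "subpixel half crossings either side of peak"
    out=[]
    for s in(-1,1):
        i=pk
        while p[i]>95: i+=s
        a=(p[i-s]-95)/(p[i-s]-p[i]); out.append(i-s+s*a)
    return out
def line(P):
    vx,vy,x,y=cv2.fitLine(np.float32(P),cv2.DIST_HUBER,0,.01,.01).ravel();return np.array([x,y]),np.array([vx,vy])*np.sign(vx+vy)
def inter(a,b):
    t=np.linalg.solve(np.c_[a[1],-b[1]],b[0]-a[0]); return a[0]+t[0]*a[1]
def measure(im,zu,rows=range(178,202),cols=range(336,358)):
    I=im.astype(float); Rr=cv2.GaussianBlur(I[:,:,2],(0,0),.5); tan=(I[:,:,2]-I[:,:,0]>25)&(I[:,:,2]>110)
    LO,LI,FO,FI=[],[],[],[]
    for y in rows:
        xs=[x for x in range(305,340) if tan[y,x]]
        if xs:
            l,h=cross(Rr[y],int(np.median(xs[:3]))); LO.append((l,y)); LI.append((h,y))
    for x in cols:
        ys=[y for y in range(195,220) if tan[y,x]]
        if ys:
            l,h=cross(Rr[:,x],int(np.median(ys[-3:]))); FI.append((x,l)); FO.append((x,h))
    L=[np.array(q) for q in(LO,LI,FO,FI)]; Z=(.062,zu,.062,zu)
    G=[line(cast('scene',q,z)[:,:2]*1000) for q,z in zip(L,Z)]
    for nm,g in zip(('plateL','boardL','plateF','boardF'),G): print(nm,np.degrees(np.arctan2(g[1][1],g[1][0])).round(2),end=' ')
    pc,bc=inter(G[0],G[2]),inter(G[1],G[3]); print('\ncorner plate',pc.round(1),'board',bc.round(1))
    return G,pc,bc
def home(pc,bc,yj,yb):
    c=lambda a:np.array([[np.cos(a),-np.sin(a)],[np.sin(a),np.cos(a)]])
    yj,yb=np.radians([yj,yb]); J=pc-c(yj)@[75,-45]; Mo=bc-c(yb)@[70,-38]
    print('jig',J.round(1),'module',Mo.round(1),'move',(J-Mo).round(1))
E
python3 - <<'E'
from edge import *
im=cv2.imread('pics/sl.png')
for zu in(.0725,.0737,.075):
    G,pc,bc=measure(im,zu); home(pc,bc,.6,.7)
E
```

```text
plateL 0.74 boardL 0.38 plateF 90.93 boardF 90.4 
corner plate [638.5 158.6] board [628.4 171.6]
jig [563.  202.8] module [557.9 208.8] move [ 5.1 -6. ]
plateL 0.74 boardL 0.38 plateF 90.93 boardF 90.4 
corner plate [638.5 158.6] board [629.3 171.2]
jig [563.  202.8] module [558.8 208.3] move [ 4.2 -5.5]
plateL 0.74 boardL 0.38 plateF 90.93 boardF 90.4 
corner plate [638.5 158.6] board [630.2 170.6]
jig [563.  202.8] module [559.8 207.8] move [ 3.3 -5. ]
```

```bash
python3 - <<'E'
from edge import *
for n,C in(('scene',((336.7,179),(343.3,204.3))),('top',((181,152),(174,184.4)))):
    g=cv2.imread(f'pics/{n}m.png').astype(float).mean(2); P=[]
    for u,v in C:
        x,y=int(round(u)),int(round(v)); w=g[y-4:y+5,x-4:x+5]; 
        if n=='scene': print(w.astype(int))
        d=np.clip(np.percentile(w,80)-12-w,0,None)
        if n=='top' : d[0:1]=0
        yy,xx=np.mgrid[y-4:y+5,x-4:x+5]; P.append(((d*xx).sum()/d.sum(),(d*yy).sum()/d.sum()))
    Q=cast(n,P,.0655)[:,:2]*1000; v=Q[0]-Q[1]
    yaw=np.arctan2(v[1],v[0])-np.arctan2(-18,88)
    c=np.array([[np.cos(.012),-np.sin(.012)],[np.sin(.012),np.cos(.012)]])
    print(n,np.round(P,2).tolist(),Q.round(1).tolist(),'sep',np.hypot(*v).round(1),'yaw',np.degrees(yaw).round(2),'jig',(Q.mean(0)-c@[14,9]).round(1))
E
```

```text
[[164 162 163 163 163 163 162 163 163]
 [163 161 162 161 162 163 163 163 163]
 [161 156 150 150 152 157 160 162 163]
 [158 147 130 124 128 140 152 160 162]
 [157 141 117 103 104 123 144 155 155]
 [160 147 131 121 119 126 139 143 137]
 [162 156 152 149 146 147 139 124 108]
 [164 163 161 161 160 157 146 123  91]
 [162 164 163 163 163 162 155 135 104]]
[[163 163 163 164 163 162 163 164 163]
 [163 161 162 161 162 163 162 162 163]
 [162 160 155 153 155 157 158 160 163]
 [162 155 141 130 130 135 144 154 161]
 [161 151 131 109 103 107 126 148 159]
 [162 155 139 121 107 107 123 147 159]
 [162 160 153 145 135 132 141 154 161]
 [163 162 161 159 155 154 156 159 159]
 [163 162 162 161 159 156 153 152 146]]
scene [[338.1, 180.17], [343.24, 204.43]] [[537.1, 224.1], [620.4, 204.5]] sep 85.6 yaw 178.31 jig [564.8 205.2]
top [[181.29, 152.36], [173.68, 183.79]] [[616.5, 205.9], [530.0, 223.8]] sep 88.3 yaw -0.14 jig [559.4 205.7]
```

```bash
python3 - <<'E'
from edge import *
for n in('scene','top'):
    I=cv2.imread(f'pics/{n}m.png').astype(float)[:,:,2]
    jig=np.array([559.2,206]);th=np.radians(.6);c=np.array([[np.cos(th),-np.sin(th)],[np.sin(th),np.cos(th)]])
    prof={}
    s=np.arange(-14,14,.25)
    for nm,ax,sg,half,oth in(('+x',0,1,75,45),('-x',0,-1,75,45),('+y',1,1,45,75),('-y',1,-1,45,75)):
        pos=[];sl=[]
        for t in np.linspace(-.8,.8,41)*oth:
            L=np.zeros((len(s),2));L[:,ax]=sg*(half+s);L[:,1-ax]=t
            W=L@c.T+jig; px=proj(n,np.c_[W,np.full(len(s),62.)]/1000).astype(np.float32)
            v=cv2.remap(I.astype(np.float32),px[:,:1],px[:,1:],cv2.INTER_LINEAR).ravel()
            h=(v[:15].mean()+v.min())/2
            k=np.argmax(v<h); pos.append(s[k-1]+.25*(v[k-1]-h)/(v[k-1]-v[k])); sl.append(t)
            if t==0: pass
        p=np.polyfit(sl,pos,1); res=np.array(pos)-np.polyval(p,sl)
        print(n,nm,'offset',round(np.median(pos),2),'slope deg',np.degrees(p[0]).round(2),'rms',res.std().round(2))
E
```

```text
scene +x offset 2.23 slope deg -0.41 rms 0.43
scene -x offset 2.59 slope deg 0.14 rms 0.17
scene +y offset 2.4 slope deg 0.4 rms 0.58
scene -y offset 2.87 slope deg -0.37 rms 0.19
top +x offset 1.13 slope deg -0.36 rms 0.49
top -x offset 0.18 slope deg 0.15 rms 0.23
top +y offset 1.81 slope deg 3.49 rms 4.98
top -y offset 0.73 slope deg -0.4 rms 0.17
```

>>> play_rows(
  targets="0.5 0 .001 0 -.004; 0.5 0 .0022 0 -.004; 0.5 0 .0022 .002 -.004; 0.5 0 .0022 .002 -.004; 0.5 0 .0022 .004 -.004; 0.5 0 .0022 .004 -.004; 0.5 0 .0022 .004 -.004; 0.5 0 .0022 .004 -.004",
)

```text
clock: 6.87
tcp_pos: [0.5729, 0.2062, 0.0966]
orientation: [3.141, 0.026, -0.0]
contact_force: [1.1, 0.9, -2.9]
grip_width: 0.0495
gripper_force: 62.8
```

```bash
python3 -c "
from go import *
delta(572.8,206.1,95,.95)"
```

```text
pos [0.5729 0.2062 0.0966] yaw 0.94 tilt [-1.e-04 -0.e+00 -1.e+00] shift [-0.0001  0.0001  0.0016] spin -0.0002 w 0.0495 F [ 1.1  0.9 -2.9] 62.83231722190976 t 6.8667 q7 -2.15
```

Converged well. Descend gently.

>>> play_rows(
  targets="0.5 0 0 .001 0; 0.5 0 0 .001 0; 0.5 0 0 .002 0; 0.5 0 0 .002 0; 0.5 0 0 .003 0; 0.5 0 0 .003 0; 0.5 0 0 .003 0",
)

```text
clock: 7.45
tcp_pos: [0.5729, 0.2061, 0.0936]
orientation: [3.141, 0.026, -0.0]
contact_force: [-0.5, -0.0, -2.5]
grip_width: 0.0491
gripper_force: 62.8
```

>>> play_rows(
  targets="0.5 0 0 .001 0; 0.5 0 0 .001 0; 0.5 0 0 .002 0; 0.5 0 0 .002 0; 0.5 0 0 .003 0; 0.5 0 0 .003 0; 0.5 0 0 .003 0",
)

```text
clock: 8.03
tcp_pos: [0.5729, 0.2061, 0.0906]
orientation: [3.141, 0.026, -0.0]
contact_force: [-0.5, 0.2, -1.8]
grip_width: 0.0488
gripper_force: 62.8
```

>>> play_rows(
  targets="0.5 0 0 .001 0; 0.5 0 0 .001 0; 0.5 0 0 .002 0; 0.5 0 0 .002 0; 0.5 0 0 .003 0; 0.5 0 0 .003 0; 0.5 0 0 .003 0",
)

```text
clock: 8.62
tcp_pos: [0.5731, 0.2062, 0.088]
orientation: [-3.141, -0.026, -0.0]
contact_force: [-1.7, -0.4, 3.5]
grip_width: 0.0493
gripper_force: 63.2
```

>>> play_rows(
  targets="0.5 0 0 0 0; 0.5 0 0 .001 0; 0.5 0 0 .002 0; 0.5 0 0 .003 0; 0.5 0 0 .004 0; 0.5 0 0 .005 0; 0.5 0 0 .005 0; 0.5 0 0 .005 0",
  squeeze=90,
)

```text
clock: 9.28
tcp_pos: [0.5732, 0.2062, 0.0838]
orientation: [3.141, 0.025, 0.001]
contact_force: [-4.3, -1.2, 12.1]
grip_width: 0.049
gripper_force: 97.0
```

>>> play_rows(
  targets="0.5 0 0 .0005 0; 0.5 0 0 .001 0; 0.5 0 0 .001 0; 0.5 0 0 .001 0; 0.5 0 0 .001 0; 0.5 0 0 .001 0",
)

```text
clock: 9.78
tcp_pos: [0.5732, 0.2062, 0.0837]
orientation: [3.141, 0.025, 0.001]
contact_force: [-7.3, -3.5, 19.9]
grip_width: 0.0487
gripper_force: 98.0
```

```bash
python3 - <<'E'
from go import *
delta(572.8,206.1,83,.95)
im=np.median([r.grab_frame("scene") for _ in range(3)],0).astype(np.uint8)[:,:,::-1]
cv2.imwrite('pics/c5.png',cv2.resize(im[145:225,300:380],None,fx=7.4,fy=7.4,interpolation=cv2.INTER_CUBIC))
E
```

```text
pos [0.5732 0.2062 0.0837] yaw 0.92 tilt [ 8.e-04 -2.e-04 -1.e+00] shift [-0.0004  0.0001  0.0007] spin -0.0004 w 0.0487 F [-7.3 -3.5 19.9] 98.01813025027514 t 9.7833 q7 -2.15
```

View pics/c5.png

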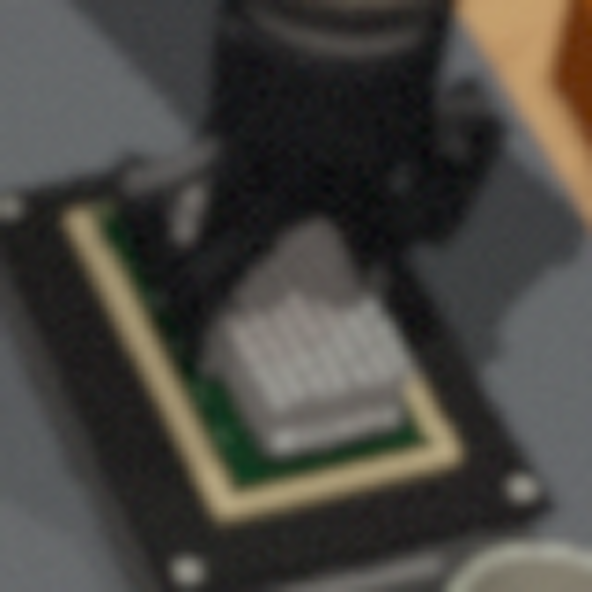

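The board lies evenly framed by the plate, with the front edge near crop (235,490)–(425,440). The plate is on its stop: z stayed put while the force rose.

```bash
python3 -c "
from bench import r
print(r.hand_in())"
```

```text
the job is handed in; nothing more can be done
None
```

The module is on the jig's two locating pins, terminal block towards the lamp panel, pressed to the sprung plate's stop and still gripped; I handed it in at about 9.9 s, and no verdict came back.

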